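# Build the sieve column on its receiver pan

### The arm

A 7-joint arm with a two-finger parallel gripper is mounted at the origin on the work surface; the furniture and walls round the work are solid. World frame = base frame: x ahead of the robot, y to its left, z up, the work surface at z = 0. Lengths are in m, angles in rad, forces in N, time in s.
With the tool pointing down it reaches from about 0.35 to 0.9 m from the base axis. Payload 8.1 kg.
Tool frame: the origin (TCP) lies midway between the tips of the shut fingers; the grasp point (between the pads) lies 19 mm behind it (r.tcp_to_grasp is the distance from the TCP to the grasp point, in m); z points along the fingers, y is the line along which they close (so a half turn about z gives the same grasp; the last joint's range is limited). The gripper opens to 85 mm and grips with 20 to 120 N. Pads are 22 mm wide; open, the fingers measure 114 mm over their backs; the gripper's body (76 mm by 85 mm) begins 54 mm behind the grasp point. The pads swing forward as they close: fully open they stand 13 mm farther back than shut.
Start: joints at [1.031, 0.434, 0.025, 1.573, -0.012, 1.134, -0.075], TCP at [0.264, -0.566, 0.194] pointing down, gripper open.
Joint ranges: [-2.62, 2.62], [-0.44, 2.09], [-1.27, 1.32], [0.08, 2.57], [-1.32, 4.46], [0.12, 2], [-2.74, 2.74]. Speed limits (rad/s): [2.22, 2.22, 3.01, 3.01, 3.14, 3.14, 3.14].

### API

Orientations are given as a unit quaternion [w, x, y, z].
In Python, from plant import r gives the robot as it stands.
- The arm moves only by the tool step_arm, never from a script. Its argument "rows" is a list of rows, each a list of 7 numbers: the shift along the tool's x, y, z in cm, then the turn, a rotation vector about the tool's x, y, z in units of 6 degrees (1.0 is 6 degrees), then the opening, from 0 (shut) to 1 (fully open). A call has 1 to 8 rows; each row is the pose to reach, as a shift and turn from the pose commanded when the call began, along the tool's axes at that moment; what a row does not reach only later rows make up. A row lasts 1/8 s, in which the tool goes at most 62.5 mm and 10.7 degrees, less where a joint would pass 70% of its speed; a pose out of reach is approached as far as the arm can. A call with a gripper value outside its range is refused whole. The fingers move at their own pace and stop on an object; "squeeze" is the grip in N (left out, the last holds). Time passes only in rows, so rows that repeat a pose let the fingers close. It gives the time, the measured TCP pose, the force, the opening and the grip force at its end, in the units of the state.
- r.read_state(): the state, without advancing time (a new reading comes with each control period).
- r.get_image(name): name is "scene" or "top" or "wrist"; returns (picture, depth): 420x560x3 uint8, red, green, blue; 420x560 float32, m along the optical axis (not along the pixel's ray), 0 where there is no reading.
- r.camera_info(name): a dict with "mtx" (3x3 intrinsics, pixels), "extrinsics" (4x4, takes a point from world to camera coordinates); the wrist camera has in their place "mount" (4x4, takes a point from camera to tool coordinates, whose origin is the TCP and whose axes are the flange's). Camera axes: x right, y down, z forward; pixel columns grow to the right and rows downward; lengths in m; the calibration is good to about 2 mm. A picture is of the moment at which its call begins: read the wrist's pose just before it. camera_info takes no time and is no camera call.
- r.hand_in(): hands the job in; it is judged then, once.
The state is a dict: "t": time; "qpos": joint angles; "joint_velocities": joint speeds; "tau": joint torques, N m; "ee_pos": TCP position; "tool_rot": TCP orientation; "contact_force": force on the tool from outside, world axes, zero at the start; "wrist_torque": the same for the moment, N m; "opening": finger opening in m; "gripper_force": force on a finger pad.
Only numpy, scipy, OpenCV 4.12 (cv2) and the standard library are available. Lean on these libraries where they do the work, as an engineer would, in place of code of your own. Each camera call takes 0.05 s, during which the arm holds its last target. There are 200 camera calls.

### The job

Build the sieve column on the steel receiver pan that stands in the black tray: first the fine sieve, then the medium, then the coarse on top, and close it with the knobbed lid, each piece upright and fully seated on the rim of the one below. Leave the white cup and the petri dish where they are.

Things in the scene. Friction and masses are not known exactly. Their poses are not given: they have to be found in the camera images.
- fine_sieve_centre (a point): Fine sieve, the shortest: 42 mm high, mesh so close (2.6 mm) it looks like a plate. Steel tube, outer 58, inner 52 mm, open on top, over a shoulder; below that a skirt 8 mm long (45 mm across, tapering to 37 at the foot), which drops loosely into the piece below till the shoulder meets its rim. 0.12 kg. Point: on its axis, half-way up; z up. Hold all sieves near the top, so that the fingers stay above the piece below.
- medium_sieve_centre (a point): Medium sieve: 52 mm high, square mesh of 6.5 mm inside. Steel tube, outer 58, inner 52 mm, open on top, over a shoulder; below that a skirt 8 mm long (45 mm across, tapering to 37 at the foot), which drops loosely into the piece below till the shoulder meets its rim. 0.12 kg. Point: on its axis, half-way up; z up. 
- coarse_sieve_centre (a point): Coarse sieve, the tallest: 62 mm high, wide mesh of 11.5 mm, five wires each way. Steel tube, outer 58, inner 52 mm, open on top, over a shoulder; below that a skirt 8 mm long (45 mm across, tapering to 37 at the foot), which drops loosely into the piece below till the shoulder meets its rim. 0.12 kg. Point: on its axis, half-way up; z up. 
- lid_knob (a point): Lid of the column: steel disc 58 mm across and 5 mm thick with the same 8 mm skirt below and an upright black knob above, 18 mm across and 30 mm high. The point is on the knob's axis, 12 mm below its top, 18 mm above the disc's top, 31 mm above the foot of the skirt (23 mm above the face that rests on a rim). 0.10 kg.
- receiver_rim (a point): Receiver pan, fixed, standing in the black tray: an open steel pan of the same 58/52 mm diameter, open 20 mm deep, on a round grey foot 68 mm across. The point is the centre of its open rim, 36 mm above its foot and about 39 mm above the bench; z up.
- tool_tray: Shallow black tray, fixed always in the same place: 140 mm along its x, 200 mm along its y, walls 35 mm high; origin at the centre of its underside. Holds the receiver and the petri dish. To the right of it stands a white basin, 85 mm high, whose left rim runs along y = 0.065; on the left an upper shelf 0.65 m up overhangs beyond y = 0.40.
- white_cup: Bystander, loose: low white cup 60 mm across and 22 mm high on the bench among the sieves; origin at the centre of its underside. Not to be moved.
- petri_dish: Bystander, loose: flat covered green petri dish 60 mm across and 12 mm high in the black tray; origin at the centre of its underside. Not to be moved.
Not all that is in view belongs to the job. Leave any red look-alike of the part that bears coarse_sieve_centre alone.

How it is judged:
By the outcome, as a careful person would: the job done as asked, in the order asked, and still so for the second after the job is handed in, with the robot touching nothing.
It also fails if it takes over 93 s, if anything falls off the work surface, if the arm or the gripper's body presses on something with over 40 N, if the wrist force passes 120 N, or if a joint passes its speed limit or range.

## Working session

There is one attempt and no reset: what is moved stays moved. The work goes in short steps, Python scripts to look and compute and a tool call to move; the robot and the scene stay as the last step left them, time stands still between calls to the robot, and variables do not carry over. Pictures are saved under pics/ and viewed, at most 14 in all, crops included, and the job is handed in when it is done.

Besides the shell and the picture viewer there is one more tool, called by a JSON object that holds its "name" and its "arguments", one argument or row to a line. step_arm: Moves the arm, as the interface text tells. Its arguments: {"type":"object","properties":{"rows":{"type":"array"},"squeeze":{"type":"number"}},"required":["rows"]}

```bash
ls; mkdir -p pics
cat > h.py <<'E'
import numpy as np, cv2
from plant import r
from scipy.spatial.transform import Rotation as R
def pose():
    s=r.read_state(); q=s['tool_rot']; return np.array(s['ee_pos']), R.from_quat([q[1],q[2],q[3],q[0]]).as_matrix(), s
def grab(name):
    p,M,s=pose(); im,d=r.get_image(name); ci=r.camera_info(name); K=np.array(ci['mtx'])
    if name=='wrist':
        T=np.eye(4);T[:3,:3]=M;T[:3,3]=p; C=T@np.array(ci['mount'])
    else: C=np.linalg.inv(np.array(ci['extrinsics']))
    return im,d,K,C
def plane(u,v,K,C,z):
    d=C[:3,:3]@np.linalg.inv(K)@np.array([u,v,1.]); return C[:3,3]+d*(z-C[2,3])/d[2]
def cloud(d,K,C):
    v,u=np.indices(d.shape); P=np.stack([(u-K[0,2])/K[0,0]*d,(v-K[1,2])/K[1,1]*d,d],-1)
    W=P@C[:3,:3].T+C[:3,3]; W[d==0]=np.nan; return W
def save(im,f): cv2.imwrite('pics/'+f,im[...,::-1])
E
python3 - <<'E'
from h import *
for n in ['scene','top']:
    im,d,K,C=grab(n); save(im,n+'0.png'); np.savez(n+'0.npz',im=im,d=d,K=K,C=C); print(n,K[0,0],C.round(3).tolist(),(d==0).mean())
p,M,s=pose(); print(p,M.round(3),s['t'],s['opening'])
print(np.round(r.camera_info('wrist')['mount'],3))
E
```

```text
pics
scene 476.36610111293413 [[0.595, 0.63, -0.5, 1.194], [0.804, -0.454, 0.384, -0.349], [0.015, -0.63, -0.776, 1.036], [0.0, 0.0, 0.0, 1.0]] 0.00423469387755102
top 389.9995334063071 [[-0.009, -0.998, 0.069, 0.497], [-1.0, 0.008, -0.007, 0.146], [0.006, -0.069, -0.998, 1.151], [0.0, 0.0, 0.0, 1.0]] 0.003949829931972789
[ 0.26414389 -0.56588536  0.19290978] [[ 0.906  0.423 -0.001]
 [ 0.423 -0.906  0.001]
 [-0.    -0.001 -1.   ]] 0.1 0.0855560062228658
[[-0.001 -0.946 -0.324  0.083]
 [ 1.    -0.001 -0.     0.   ]
 [-0.    -0.324  0.946 -0.18 ]
 [ 0.     0.     0.     1.   ]]
```

View pics/scene0.png

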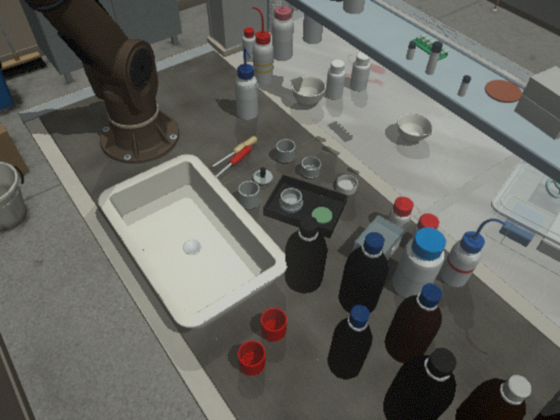

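View pics/top0.png

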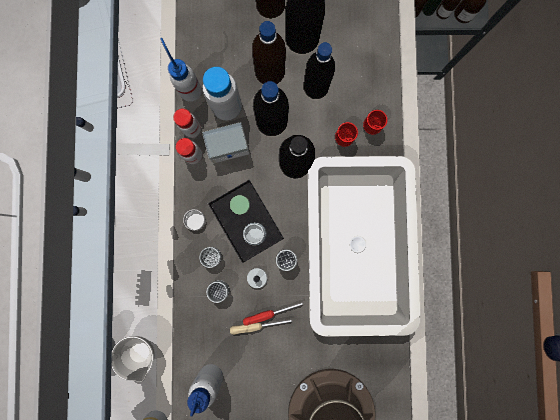

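The scene view shows the tray with the receiver and the green dish. In the top view the sieves are at about (210,258), (217,293) and (286,260), the lid at (257,279), the receiver at (254,234), the cup at (194,220) and the dish at (240,205). The red cups are decoys. Next I'll get positions and heights from the depth.

Run:
```python
from h import *
z=np.load('top0.npz'); W=cloud(z['d'],z['K'],z['C']); im=z['im']
for n,(u,v) in dict(s1=(210,258),s2=(217,293),s3=(286,260),lid=(257,279),rec=(254,234),cup=(194,220),dish=(240,205)).items():
    p=W[v-16:v+17,u-16:u+17].reshape(-1,3); p=p[~np.isnan(p[:,2])]
    c=plane(u,v,z['K'],z['C'],.045)[:2]
    p=p[np.hypot(*(p[:,:2]-c).T)<.045]
    hi=np.percentile(p[:,2],98); q=p[(p[:,2]>hi-.006)]
    cc,rad=cv2.minEnclosingCircle(q[:,:2].astype(np.float32))
    print(n,'zbench',np.percentile(p[:,2],5).round(4),'top',hi.round(4),'max',p[:,2].max().round(4),len(q),np.round(cc,4),round(rad,4))
b=im[120:340,150:330]; save(cv2.resize(b,None,fx=4,fy=4,interpolation=cv2.INTER_CUBIC)[:600,:720][:, :],'crop.png')
save(cv2.resize(im[190:310,180:320],None,fx=5,fy=5,interpolation=cv2.INTER_CUBIC),'crop.png')
b=W[300:330,240:300,2]; print(np.nanmedian(b))
```

```text
s1 zbench -0.004 top 0.0422 max 0.046 82 [0.4459 0.3449] 0.0294
s2 zbench -0.0033 top 0.0526 max 0.0553 84 [0.3503 0.3225] 0.0293
s3 zbench -0.0039 top 0.0627 max 0.065 78 [0.4371 0.1284] 0.0293
lid zbench -0.0038 top 0.041 max 0.0448 31 [0.3835 0.2126] 0.009
rec zbench -0.0006 top 0.0394 max 0.0419 71 [0.5117 0.2199] 0.0291
cup zbench -0.004 top 0.0207 max 0.0265 49 [0.5532 0.3943] 0.0307
dish zbench -0.001 top 0.0117 max 0.0141 288 [0.593  0.2562] 0.0443
2.2900199110997832e-05
```

View pics/crop.png

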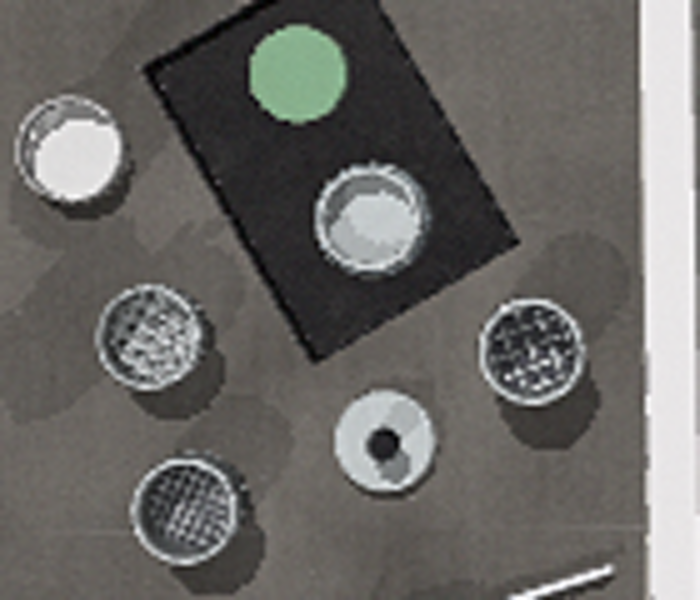

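Heights identify everything: fine at (0.446,0.345), medium at (0.350,0.3225), coarse at (0.437,0.128), lid at (0.3835,0.2126) and receiver at (0.512,0.220). I'll swing over while turning the tool so its fingers close along world x.

{"name": "step_arm", "arguments": {
  "rows": [
    [4.7,-3.7,-0.7,0,0,-1.35,1],
    [9.4,-7.4,-1.4,0,0,-2.7,1],
    [14.1,-11.1,-2.1,0,0,-4.05,1],
    [18.8,-14.8,-2.8,0,0,-5.4,1],
    [23.5,-18.5,-3.5,0,0,-6.75,1],
    [28.2,-22.2,-4.2,0,0,-8.1,1],
    [32.9,-25.9,-4.9,0,0,-9.45,1],
    [37.6,-29.6,-5.6,0,0,-10.83,1]
  ],
  "squeeze": 40
}}

```text
t: 1.1
ee_pos: [0.4802, -0.1374, 0.2497]
tool_rot: [0.0, 0.706, 0.709, -0.0]
contact_force: [0.5, -0.8, -0.3]
opening: 0.0856
gripper_force: 0.0
```

```bash
cat >> h.py <<'E'
def to(x,y,z):
    p,M,s=pose(); d=M.T@(np.array([x,y,z])-p)*100
    w=R.from_matrix(M.T@np.array([[0,1,0],[1,0,0],[0,0,-1.]])).as_rotvec(degrees=True)/6
    print('t',round(s['t'],2),'p',p.round(4),'cm',d.round(2),'turn',w.round(2),'op',round(s['opening'],4),'F',np.round(s['contact_force'],1),'q',np.round(s['qpos'],2))
E
python3 -c "
from h import *
to(.446,.29,.14)"
```

```text
t 1.1 p [ 0.4802 -0.1374  0.2497] cm [42.76 -3.23 10.96] turn [-0.    0.    0.04] op 0.0856 F [ 0.5 -0.8 -0.3] q [ 0.52  0.22 -0.42  1.76  0.1   1.18  0.08]
```

{"name": "step_arm", "arguments": {
  "rows": [
    [6.0,-0.4,0,0,0,0,1],
    [12.0,-0.9,0,0,0,0,1],
    [18.0,-1.3,1,0,0,0,1],
    [24.0,-1.7,3,0,0,0,1],
    [30.0,-2.1,5,0,0,0,1],
    [36,-2.6,7,0,0,0,1],
    [42,-3.0,9,0,0,0,1],
    [48.2,-3.4,11,0,0,0,1]
  ]
}}

```text
t: 2.1
ee_pos: [0.446, 0.3383, 0.1405]
tool_rot: [0.0, 0.707, 0.707, -0.0]
contact_force: [1.0, 0.3, 0.8]
opening: 0.0854
gripper_force: 0.0
```

```bash
cat >> h.py <<'E'
def look(f,spots):
    im,d,K,C=grab('wrist'); save(im,f); W=cloud(d,K,C)
    for n,(x,y,z) in spots.items():
        q=W.reshape(-1,3); q=q[(np.hypot(q[:,0]-x,q[:,1]-y)<.042)&(abs(q[:,2]-z)<.006)]
        if len(q)<20: print(n,'none',len(q)); continue
        A=np.c_[2*q[:,:2],np.ones(len(q))]; b=(q[:,:2]**2).sum(1); w=np.ones(len(q),bool)
        cc,rad=cv2.minEnclosingCircle(q[:,:2].astype(np.float32))
        print(n,len(q),'circ',np.round(cc,4),round(rad,4),'z',np.percentile(q[:,2],[50,90]).round(4))
E
python3 -c "
from h import *
to(.446,.345,.14)
look('w1.png',dict(fine=(.446,.345,.042),med=(.350,.3225,.052),rec=(.512,.22,.039),cup=(.553,.394,.022)))"
```

```text
t 2.1 p [0.446  0.3383 0.1405] cm [0.67 0.   0.05] turn [-0.    0.01 -0.01] op 0.0854 F [1.  0.3 0.8] q [-0.3   0.46 -0.61  1.76  0.3   1.02 -1.03]
fine 784 circ [0.4475 0.342 ] 0.0294 z [0.041 0.042]
med 891 circ [0.3517 0.3196] 0.0297 z [0.0508 0.0518]
rec 672 circ [0.5131 0.2173] 0.0296 z [0.0379 0.0391]
cup 607 circ [0.5558 0.3916] 0.0306 z [0.0207 0.0221]
```

View pics/w1.png

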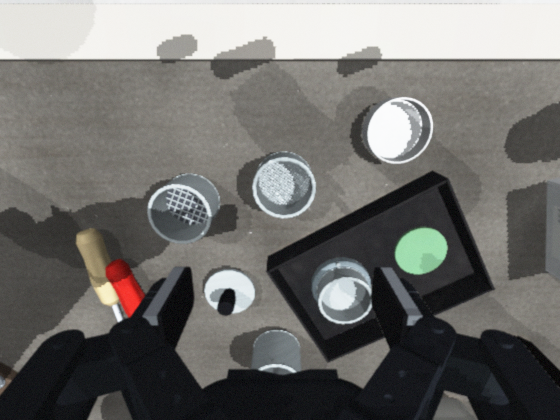

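The wrist view shows the fine sieve at (284,185), the medium at (182,212), the lid at (228,290), the receiver at (345,295) and the cup at (400,130). I'll let the arm settle and measure again.

{"name": "step_arm", "arguments": {
  "rows": [
    [0,0,0,0,0,0,1],
    [0,0,0,0,0,0,1]
  ]
}}

```text
t: 2.4
ee_pos: [0.4466, 0.3357, 0.1414]
tool_rot: [0.0, 0.708, 0.707, -0.0]
contact_force: [-0.1, 0.0, 0.0]
opening: 0.0854
gripper_force: 0.0
```

```bash
python3 -c "
from h import *
look('w2.png',dict(fine=(.446,.345,.042),med=(.350,.3225,.052),rec=(.512,.22,.039),cup=(.553,.394,.022)))
to(.447,.343,.014)"
```

```text
fine 781 circ [0.4478 0.3419] 0.0295 z [0.041 0.042]
med 886 circ [0.3516 0.3197] 0.0295 z [0.0508 0.0519]
rec 696 circ [0.5138 0.2175] 0.03 z [0.0379 0.0391]
cup 591 circ [0.5555 0.3917] 0.0303 z [0.0208 0.0222]
t 2.45 p [0.447  0.3353 0.1416] cm [ 7.800e-01 -1.000e-02  1.276e+01] turn [ 0.    0.01 -0.02] op 0.0854 F [ 0.6 -0.4 -0.1] q [-0.3   0.45 -0.61  1.76  0.3   1.02 -1.02]
```

{"name": "step_arm", "arguments": {
  "rows": [
    [0.8,0,3,0,0,-0.02,1],
    [0.8,0,7,0,0,-0.02,1],
    [0.8,0,10,0,0,-0.02,1],
    [0.8,0,12,0,0,-0.02,1],
    [0.8,0,13.3,0,0,-0.02,1],
    [0.8,0,13.3,0,0,-0.02,1],
    [0.8,0,13.3,0,0,-0.02,0.55],
    [0.8,0,13.3,0,0,-0.02,0.55]
  ]
}}

```text
t: 3.45
ee_pos: [0.4468, 0.3452, 0.0094]
tool_rot: [0.0, 0.706, 0.708, 0.001]
contact_force: [0.3, -0.8, -0.6]
opening: 0.0514
gripper_force: 0.0
```

{"name": "step_arm", "arguments": {
  "rows": [
    [0,0,0,0,0,0,0.5],
    [0,0,0,0,0,0,0.5],
    [0,0,0,0,0,0,0.5],
    [0,0,0,0,0,0,0.5]
  ]
}}

```text
t: 3.95
ee_pos: [0.4462, 0.3449, 0.0085]
tool_rot: [0.0, 0.706, 0.708, -0.0]
contact_force: [-0.3, -0.5, -0.3]
opening: 0.0425
gripper_force: 0.0
```

```bash
python3 -c "
from h import *
im,d,K,C=grab('wrist'); save(im,'w3.png')
im,d,K,C=grab('top'); save(cv2.resize(im[190:310,180:320],None,fx=4,fy=4),'t3.png')
print(r.read_state()['opening'])"
```

```text
0.04308846110518314
```

View pics/w3.png

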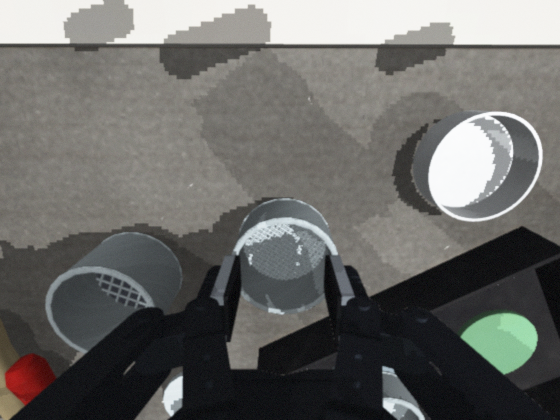

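View pics/t3.png

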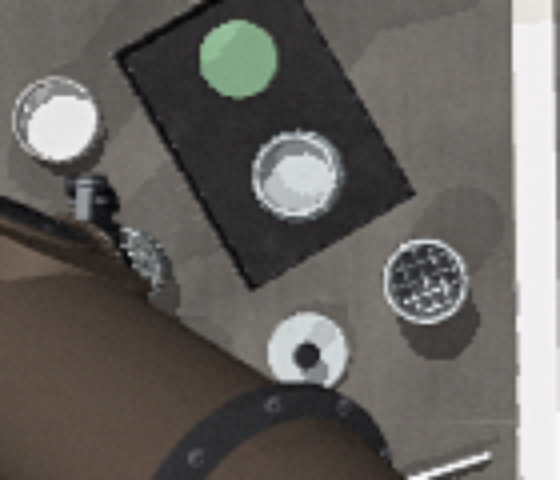

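The fingers flank the sieve at its near side. The sieve rim is centred near (285,255) and the pads are at (240,265) and (340,262), so it may have squeezed out forwards. I'll measure where everything is.

```bash
python3 -c "
from h import *
im,d,K,C=grab('wrist'); W=cloud(d,K,C)
print(pose()[0])
for (u,v) in [(238,262),(232,290),(225,320),(340,265),(346,290),(330,300),(283,222),(236,245),(336,245),(285,308),(275,200)]:
    print(u,v,W[v,u].round(4))
look('w4.png',dict(fine=(.446,.345,.042),fine2=(.446,.36,.042),med=(.350,.3225,.052),cup=(.553,.394,.022)))
"
```

```text
[0.44622066 0.34487954 0.00848432]
238 262 [0.4248 0.3535 0.0551]
232 290 [0.4246 0.3504 0.0736]
225 320 [0.4229 0.3434 0.0839]
340 265 [0.4724 0.3555 0.0613]
346 290 [0.4712 0.3559 0.0815]
330 300 [0.4674 0.3419 0.0687]
283 222 [0.4463 0.3686 0.0414]
236 245 [0.422  0.3555 0.0409]
336 245 [ 4.818e-01  3.353e-01 -3.000e-04]
285 308 [0.4476 0.3161 0.0403]
275 200 [0.4417 0.3702 0.0104]
fine 1972 circ [0.4477 0.3419] 0.0298 z [0.0409 0.0419]
fine2 1344 circ [0.4474 0.3425] 0.0291 z [0.041 0.042]
med 2241 circ [0.3513 0.3199] 0.0301 z [0.0505 0.0517]
cup 2348 circ [0.5556 0.3914] 0.0311 z [0.0204 0.0219]
```

```bash
python3 -c "
from h import *
im,d,K,C=grab('wrist'); W=cloud(d,K,C)
save(cv2.resize(im[190:350,180:390],None,fx=3.5,fy=3.5,interpolation=cv2.INTER_CUBIC),'c4.png')
for u in (242,238,336,340):
    print(u,[(v,*(W[v,u]*1000).round(0).astype(int)) for v in range(236,300,5) if d[v,u]>0])
"
```

```text
242 [(236, np.int64(425), np.int64(361), np.int64(41)), (241, np.int64(425), np.int64(357), np.int64(40)), (246, np.int64(425), np.int64(355), np.int64(42)), (251, np.int64(422), np.int64(340), np.int64(18)), (256, np.int64(422), np.int64(338), np.int64(21)), (261, np.int64(422), np.int64(337), np.int64(24)), (266, np.int64(422), np.int64(335), np.int64(26)), (271, np.int64(423), np.int64(333), np.int64(30)), (276, np.int64(423), np.int64(333), np.int64(34)), (281, np.int64(424), np.int64(332), np.int64(38)), (286, np.int64(424), np.int64(331), np.int64(42)), (291, np.int64(424), np.int64(328), np.int64(41)), (296, np.int64(418), np.int64(295), np.int64(-1))]
238 [(236, np.int64(421), np.int64(353), np.int64(24)), (241, np.int64(423), np.int64(357), np.int64(40)), (246, np.int64(423), np.int64(355), np.int64(41)), (251, np.int64(423), np.int64(352), np.int64(42)), (256, np.int64(425), np.int64(356), np.int64(53)), (261, np.int64(425), np.int64(354), np.int64(54)), (266, np.int64(425), np.int64(352), np.int64(56)), (271, np.int64(425), np.int64(349), np.int64(56)), (276, np.int64(425)
[... 866 characters left out ...]
(467), np.int64(353), np.int64(81))]
340 [(236, np.int64(484), np.int64(342), np.int64(0)), (241, np.int64(484), np.int64(338), np.int64(0)), (246, np.int64(484), np.int64(335), np.int64(0)), (251, np.int64(485), np.int64(331), np.int64(0)), (256, np.int64(474), np.int64(356), np.int64(53)), (261, np.int64(473), np.int64(356), np.int64(59)), (266, np.int64(472), np.int64(356), np.int64(63)), (271, np.int64(471), np.int64(356), np.int64(68)), (276, np.int64(471), np.int64(356), np.int64(71)), (281, np.int64(470), np.int64(356), np.int64(75)), (286, np.int64(469), np.int64(356), np.int64(79)), (291, np.int64(469), np.int64(356), np.int64(83)), (296, np.int64(468), np.int64(356), np.int64(85))]
```

View pics/c4.png

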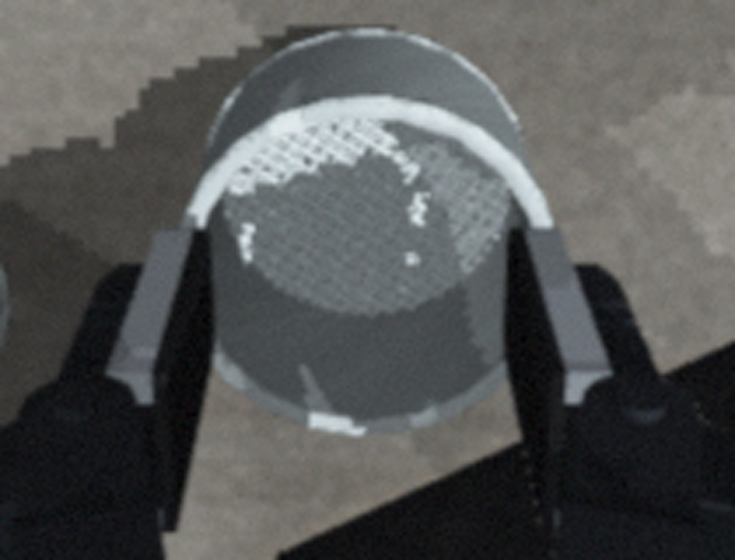

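The pad tips are at z≈0.052, 10 mm above the sieve rim, so the real tips sit about 44 mm behind the reported TCP. The sieve was not touched. I'll open, check the offset, then go lower.

{"name": "step_arm", "arguments": {
  "rows": [
    [0,0,0,0,0,0,1],
    [0,0,0,0,0,0,1],
    [0,0,0,0,0,0,1],
    [0,0,0,0,0,0,1]
  ]
}}

```text
t: 4.7
ee_pos: [0.4463, 0.3449, 0.0085]
tool_rot: [0.0, 0.706, 0.708, -0.0]
contact_force: [0.1, 0.4, 0.5]
opening: 0.0853
gripper_force: 0.0
```

```bash
cat >> h.py <<'E'
def tips():
    im,d,K,C=grab('wrist'); W=cloud(d,K,C); p,M,s=pose()
    L=(W-p)@M; n=np.linalg.norm  # tool coords
    L=L.reshape(-1,3)
    print('op',s['opening'],'p',p.round(4))
    for sg in (-1,1):
        m=(sg*L[:,1]>s['opening']/2-.006)&(sg*L[:,1]<s['opening']/2+.012)&(abs(L[:,0])<.016)&(L[:,2]<.0)&(L[:,2]>-.1)
        q=L[m]; print(sg,len(q), 'tool z hist', np.histogram(q[:,2],bins=np.arange(-.1,.005,.005))[0], 'z98',np.percentile(q[:,2],99).round(4) if len(q) else '', 'xrange',np.percentile(q[:,0],[2,98]).round(4) if len(q) else '')
E
python3 -c "
from h import *
print(r.tcp_to_grasp); tips(); to(.447,.343,-.02)"
```

```text
0.0187
op 0.08559911541754754 p [0.4462 0.3449 0.0085]
-1 3531 tool z hist [521 239 469 420 433 395 340 318 262 133   1   0   0   0   0   0   0   0
   0   0] z98 -0.0517 xrange [-0.0098  0.0131]
1 3604 tool z hist [576 224 486 420 429 403 350 319 268 125   4   0   0   0   0   0   0   0
   0   0] z98 -0.0521 xrange [-0.0099  0.0131]
t 4.75 p [0.4462 0.3449 0.0085] cm [-0.19  0.08  2.85] turn [-0.    0.    0.02] op 0.0856 F [-0.6  0.3  0.5] q [-0.38  0.62 -0.53  1.88  0.44  0.76 -1.15]
```

{"name": "step_arm", "arguments": {
  "rows": [
    [-0.4,0.1,1,0,0,0,1],
    [-0.4,0.1,2,0,0,0,1],
    [-0.4,0.1,3,0,0,0,1],
    [-0.4,0.1,3.8,0,0,0,1],
    [-0.4,0.1,3.8,0,0,0,1]
  ]
}}

```text
t: 5.38
ee_pos: [0.4467, 0.3406, -0.0303]
tool_rot: [-0.0, 0.706, 0.708, -0.001]
contact_force: [0.7, -0.7, -0.1]
opening: 0.0851
gripper_force: 0.0
```

{"name": "step_arm", "arguments": {
  "rows": [
    [0,0,0,0,0,0,0.6],
    [0,0,0,0,0,0,0.5],
    [0,0,0,0,0,0,0.5],
    [0,0,0,0,0,0,0.5],
    [0,0,0,0,0,0,0.5]
  ]
}}

```text
t: 6.0
ee_pos: [0.4476, 0.3412, -0.0289]
tool_rot: [0.0, 0.706, 0.708, 0.0]
contact_force: [-1.2, -0.3, 6.6]
opening: 0.0564
gripper_force: 43.0
```

{"name": "step_arm", "arguments": {
  "rows": [
    [0,0,-2.5,0,0,0,0.5],
    [0,0,-6,0,0,0,0.5],
    [-3,1.6,-7,0,0,0,0.5],
    [-6.5,3.4,-7,0,0,0,0.5],
    [-10,5.3,-7,0,0,0,0.5],
    [-12.4,6.6,-7,0,0,0,0.5],
    [-12.4,6.6,-7,0,0,0,0.5],
    [-12.4,6.6,-7,0,0,0,0.5]
  ]
}}

```text
t: 7.0
ee_pos: [0.5131, 0.2177, 0.0405]
tool_rot: [-0.0, 0.706, 0.708, 0.0]
contact_force: [0.4, -0.2, -1.3]
opening: 0.0563
gripper_force: 43.2
```

```bash
python3 -c "
from h import *
to(.5137,.2167,.002)
look('w5.png',dict(fine=(.5137,.2167,.112),fine2=(.5137,.2167,.106)))
z=pose()[0]
im,d,K,C=grab('top'); save(im,'t5.png')"
```

```text
t 7.0 p [0.5131 0.2177 0.0405] cm [-0.1   0.06  3.85] turn [-0.   -0.01  0.02] op 0.0563 F [ 0.4 -0.2 -1.3] q [-0.1   0.57 -0.56  1.87  0.4   0.82 -0.86]
fine 5365 circ [0.5134 0.2242] 0.0412 z [0.1104 0.1134]
fine2 6989 circ [0.5137 0.2238] 0.0414 z [0.1088 0.111 ]
```

View pics/w5.png

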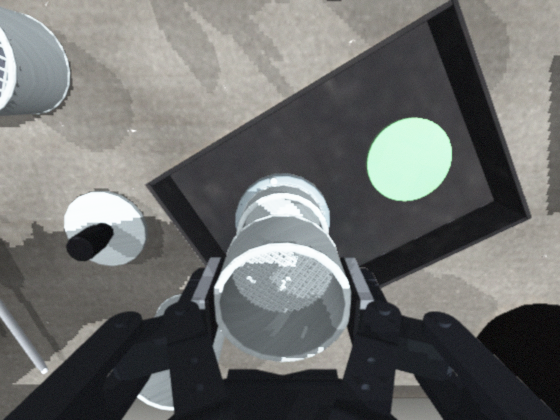

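The fine sieve is held upright, its rim at (283,300), in line with the receiver at (283,205). I'll measure its rim centre and the receiver's in this frame.

```bash
cat >> h.py <<'E'
def held(drop):
    "front/back of held rim (thin column along tool y=0), receiver rim; wrist frame"
    im,d,K,C=grab('wrist'); W=cloud(d,K,C); p,M,s=pose(); L=((W-p)@M).reshape(-1,3)
    zt=np.percentile(L[(abs(L[:,1])<.01)&(abs(L[:,0])<.04)&(L[:,2]>-.085)][:,2],[0,1,2,5])
    q=L[(abs(L[:,1])<.008)&(abs(L[:,0])<.04)&(L[:,2]>-.09)&(L[:,2]<zt[1]+.004)]
    print('p',p.round(4),'rim tool z',zt.round(4),'world top',(p[2]-zt).round(4),'x range',np.percentile(q[:,0],[1,99]).round(4),'mid',q[:,0].min()/2+q[:,0].max()/2)
E
python3 -c "
from h import *
held(0)
look('w6.png',dict(rec=(.5138,.2175,.039)))"
```

```text
p [0.5129 0.2183 0.0406] rim tool z [-0.0718 -0.0708 -0.0705 -0.07  ] world top [0.1123 0.1114 0.1111 0.1106] x range [-0.0277  0.03  ] mid 0.001017636901738941
rec 745 circ [0.5129 0.2201] 0.0289 z [0.0384 0.0393]
```

{"name": "step_arm", "arguments": {
  "rows": [
    [-0.05,0.05,1,0,0,0,0.5],
    [-0.05,0.05,2,0,0,0,0.5],
    [-0.05,0.05,2.8,0,0,0,0.5],
    [-0.05,0.05,3.4,0,0,0,0.5],
    [-0.05,0.05,3.8,0,0,0,0.5],
    [-0.05,0.05,3.8,0,0,0,0.5]
  ]
}}

```text
t: 7.95
ee_pos: [0.5141, 0.2166, 0.0026]
tool_rot: [0.0, 0.706, 0.708, 0.0]
contact_force: [-0.3, 0.0, -0.8]
opening: 0.0563
gripper_force: 43.2
```

```bash
python3 -c "
from h import *
to(.5131,.2175,.001); held(0)"
```

```text
t 7.95 p [0.5141 0.2166 0.0026] cm [ 0.09 -0.1   0.16] turn [ 0.   -0.    0.02] op 0.0563 F [-0.3  0.  -0.8] q [-0.12  0.62 -0.53  1.9   0.45  0.74 -0.9 ]
p [0.5142 0.2167 0.0026] rim tool z [-0.0715 -0.0707 -0.0705 -0.07  ] world top [0.0741 0.0733 0.0731 0.0726] x range [-0.0278  0.03  ] mid 0.0006470865159409443
```

{"name": "step_arm", "arguments": {
  "rows": [
    [0,0,0.1,0,0,0,0.5],
    [0,0,0.15,0,0,0,0.5]
  ]
}}

```text
t: 8.25
ee_pos: [0.5143, 0.2167, 0.0023]
tool_rot: [0.0, 0.706, 0.708, 0.0]
contact_force: [-5.2, -4.8, 20.6]
opening: 0.0561
gripper_force: 45.4
```

{"name": "step_arm", "arguments": {
  "rows": [
    [0,0,-0.05,0,0,0,0.75],
    [0,0,-0.1,0,0,0,1],
    [0,0,-0.1,0,0,0,1],
    [0,0,-2,0,0,0,1],
    [0,0,-6,0,0,0,1],
    [0,0,-9,0,0,0,1],
    [0,0,-9,0,0,0,1]
  ]
}}

```text
t: 9.12
ee_pos: [0.5158, 0.2178, 0.0946]
tool_rot: [0.001, 0.706, 0.708, 0.003]
contact_force: [0.4, -0.2, -0.2]
opening: 0.0852
gripper_force: 0.0
```

```bash
python3 -c "
from h import *
look('w7.png',dict(fine=(.5138,.2175,.073),med=(.3515,.3197,.052)))
to(.3515,.319,.052)"
```

```text
fine 1452 circ [0.5141 0.2174] 0.0296 z [0.0723 0.0732]
med 1675 circ [0.3517 0.3196] 0.0299 z [0.0507 0.052 ]
t 9.18 p [0.5149 0.217  0.093 ] cm [ 10.22 -16.33   4.06] turn [ 0.03 -0.01  0.02] op 0.0849 F [-0.2  0.2 -0.7] q [-0.07  0.51 -0.6   1.82  0.35  0.92 -0.82]
```

View pics/w7.png

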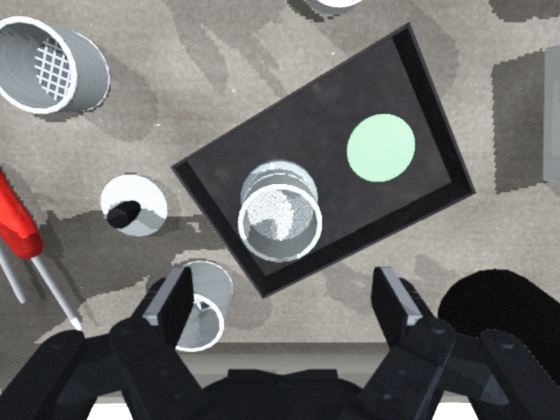

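The fine sieve is seated at (280,220) with its top at z≈0.073, as expected. Now the medium.

{"name": "step_arm", "arguments": {
  "rows": [
    [2.5,-4.1,0,0,0,0,1],
    [5,-8.2,0,0,0,0,1],
    [7.6,-12.3,0,0,0,0,1],
    [10.1,-16.3,1,0,0,0,1],
    [10.1,-16.3,3,0,0,0,1],
    [10.1,-16.3,3,0,0,0,1]
  ]
}}

```text
t: 9.93
ee_pos: [0.3495, 0.3162, 0.0598]
tool_rot: [0.0, 0.706, 0.708, -0.002]
contact_force: [0.3, 0.1, -0.5]
opening: 0.0851
gripper_force: 0.0
```

```bash
python3 -c "
from h import *
look('w8.png',dict(med=(.3515,.3197,.052)))
to(.3515,.318,-.019)"
```

```text
med 1653 circ [0.3515 0.3197] 0.0297 z [0.051  0.0519]
t 9.97 p [0.3504 0.3165 0.0605] cm [0.17 0.12 7.95] turn [-0.01  0.02  0.02] op 0.0855 F [-0.4 -0.6  1.8] q [-0.36  0.44 -0.63  2.05  0.37  0.77 -1.21]
```

{"name": "step_arm", "arguments": {
  "rows": [
    [0.15,0.1,3,0,0,0,1],
    [0.15,0.1,6,0,0,0,1],
    [0.15,0.1,7.5,0,0,0,1],
    [0.15,0.1,7.9,0,0,0,1],
    [0.15,0.1,7.9,0,0,0,1],
    [0.15,0.1,7.9,0,0,0,0.6],
    [0.15,0.1,7.9,0,0,0,0.5],
    [0.15,0.1,7.9,0,0,0,0.5]
  ]
}}

```text
t: 10.98
ee_pos: [0.3523, 0.3191, -0.0169]
tool_rot: [0.0, 0.706, 0.708, 0.001]
contact_force: [-1.1, -1.9, 10.5]
opening: 0.0577
gripper_force: 40.5
```

{"name": "step_arm", "arguments": {
  "rows": [
    [0,0,0,0,0,0,0.5],
    [0,0,0,0,0,0,0.5]
  ]
}}

```text
t: 11.22
ee_pos: [0.3523, 0.319, -0.0169]
tool_rot: [0.0, 0.706, 0.708, 0.001]
contact_force: [-0.9, -1.9, 9.9]
opening: 0.0575
gripper_force: 40.5
```

{"name": "step_arm", "arguments": {
  "rows": [
    [0,0,-3,0,0,0,0.5],
    [0,0,-8,0,0,0,0.5],
    [-2,3,-10,0,0,0,0.5],
    [-4.5,7,-10,0,0,0,0.5],
    [-7.2,11.5,-10,0,0,0,0.5],
    [-9.5,15,-10,0,0,0,0.5],
    [-10.2,16.2,-10,0,0,0,0.5],
    [-10.2,16.2,-10,0,0,0,0.5]
  ]
}}

```text
t: 12.22
ee_pos: [0.5142, 0.2167, 0.082]
tool_rot: [-0.0, 0.707, 0.707, -0.0]
contact_force: [-1.1, 0.9, -1.6]
opening: 0.0575
gripper_force: 43.6
```

```bash
python3 -c "
from h import *
held(0)
to(.5149,.2168,.048)"
```

```text
p [0.5131 0.2178 0.0821] rim tool z [-0.0699 -0.0685 -0.0683 -0.0678] world top [0.152  0.1506 0.1503 0.1498] x range [-0.0292  0.0287] mid -0.00030019347889810935
t 12.28 p [0.5131 0.2178 0.0821] cm [-0.1   0.18  3.41] turn [-0.01 -0.    0.03] op 0.0576 F [ 0.   0.7 -1.7] q [-0.07  0.52 -0.6   1.83  0.37  0.9  -0.83]
```

{"name": "step_arm", "arguments": {
  "rows": [
    [0,0.15,1,0,0,0,0.5],
    [0,0.15,2,0,0,0,0.5],
    [0,0.15,2.6,0,0,0,0.5],
    [0,0.15,3.1,0,0,0,0.5],
    [0,0.15,3.4,0,0,0,0.5],
    [0,0.15,3.5,0,0,0,0.5],
    [0,0.15,3.5,0,0,0,0.5]
  ]
}}

```text
t: 13.15
ee_pos: [0.5154, 0.2172, 0.0484]
tool_rot: [0.0, 0.706, 0.708, 0.0]
contact_force: [-5.8, -3.1, 15.2]
opening: 0.0572
gripper_force: 45.1
```

```bash
python3 -c "
from h import *
held(0)
to(.5149,.2168,.048)"
```

```text
p [0.5154 0.2172 0.0484] rim tool z [-0.0697 -0.0687 -0.0685 -0.068 ] world top [0.1181 0.1172 0.1169 0.1165] x range [-0.0277  0.0298] mid 0.0006622706881902717
t 13.2 p [0.5154 0.2172 0.0484] cm [-0.03 -0.05  0.04] turn [0.01 0.   0.02] op 0.0574 F [-5.6 -3.1 16. ] q [-0.09  0.56 -0.57  1.86  0.4   0.84 -0.86]
```

Contact came at the expected seating height (top 0.117). Release and back off.

{"name": "step_arm", "arguments": {
  "rows": [
    [0,0,-0.05,0,0,0,0.75],
    [0,0,-0.1,0,0,0,1],
    [0,0,-0.1,0,0,0,1],
    [0,0,-2,0,0,0,1],
    [0,0,-6,0,0,0,1],
    [0,0,-8,0,0,0,1],
    [0,0,-8,0,0,0,1]
  ]
}}

```text
t: 14.08
ee_pos: [0.5168, 0.2179, 0.1297]
tool_rot: [0.001, 0.706, 0.708, 0.002]
contact_force: [-0.2, 0.5, -0.9]
opening: 0.0853
gripper_force: 0.0
```

```bash
python3 -c "
from h import *
look('w9.png',dict(med=(.5141,.2175,.117),fine=(.5141,.2175,.073)))
to(.438,.126,.06)"
```

```text
med 1579 circ [0.5153 0.2179] 0.0294 z [0.1162 0.1172]
fine 2638 circ [0.5146 0.2206] 0.0293 z [0.0758 0.0772]
t 14.12 p [0.5161 0.2173 0.1283] cm [-9.12 -7.84  6.8 ] turn [ 0.02 -0.01  0.02] op 0.0852 F [ 0.3  0.1 -0.8] q [-0.04  0.47 -0.62  1.78  0.32  0.99 -0.79]
```

{"name": "step_arm", "arguments": {
  "rows": [
    [-3,-2.6,0,0,0,0,1],
    [-6,-5.2,0,0,0,0,1],
    [-9.1,-7.8,1,0,0,0,1],
    [-9.1,-7.8,4,0,0,0,1],
    [-9.1,-7.8,6,0,0,0,1],
    [-9.1,-7.8,6,0,0,0,1]
  ]
}}

```text
t: 14.88
ee_pos: [0.4361, 0.1252, 0.0656]
tool_rot: [-0.001, 0.706, 0.708, -0.002]
contact_force: [0.5, -0.5, 0.3]
opening: 0.0853
gripper_force: 0.0
```

```bash
python3 -c "
from h import *
look('w10.png',dict(coarse=(.4385,.126,.062),med=(.5153,.2179,.117)))
to(.4385,.1245,-.008)"
```

```text
coarse 1715 circ [0.4386 0.1256] 0.0296 z [0.061  0.0619]
med 4831 circ [0.5152 0.2176] 0.03 z [0.116  0.1173]
t 14.93 p [0.4369 0.1258 0.0665] cm [-0.12  0.18  7.45] turn [-0.02  0.    0.02] op 0.0854 F [0.4 0.  0.9] q [ 0.09  0.4  -0.62  2.08  0.34  0.76 -0.74]
```

View pics/w10.png

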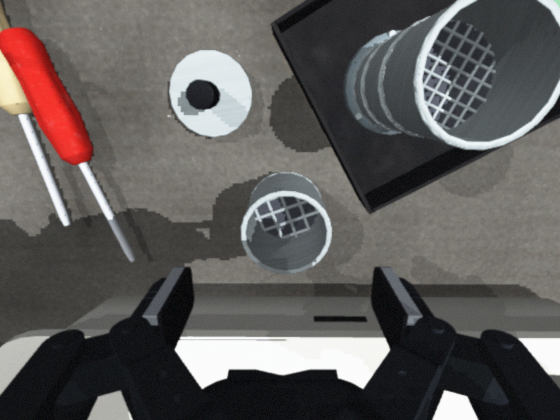

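Coarse is at (286,230) and the stack at about (400,80), standing straight. Going down on the coarse sieve, with the tips kept above the tray wall.

{"name": "step_arm", "arguments": {
  "rows": [
    [-0.15,0.15,3,0,0,0,1],
    [-0.15,0.15,5.5,0,0,0,1],
    [-0.15,0.15,6.8,0,0,0,1],
    [-0.15,0.15,7.2,0,0,0,1],
    [-0.15,0.15,7.2,0,0,0,1],
    [-0.15,0.15,7.2,0,0,0,0.6],
    [-0.15,0.15,7.2,0,0,0,0.5],
    [-0.15,0.15,7.2,0,0,0,0.5]
  ]
}}

```text
t: 15.92
ee_pos: [0.4396, 0.1246, -0.0042]
tool_rot: [0.0, 0.706, 0.708, 0.0]
contact_force: [-2.6, 0.1, 7.5]
opening: 0.0562
gripper_force: 41.0
```

{"name": "step_arm", "arguments": {
  "rows": [
    [0,0,0,0,0,0,0.5],
    [0,0,0,0,0,0,0.5]
  ]
}}

```text
t: 16.18
ee_pos: [0.4396, 0.1246, -0.0042]
tool_rot: [0.0, 0.706, 0.708, 0.0]
contact_force: [-1.8, -0.2, 8.6]
opening: 0.0558
gripper_force: 41.0
```

{"name": "step_arm", "arguments": {
  "rows": [
    [0,0,-3,0,0,0,0.5],
    [0,0,-8,0,0,0,0.5],
    [0,0,-12.5,0,0,0,0.5],
    [0,0,-14.5,0,0,0,0.5],
    [3,2.5,-14.5,0,0,0,0.5],
    [6.5,5.4,-14.5,0,0,0,0.5],
    [9.2,7.7,-14.5,0,0,0,0.5],
    [9.2,7.7,-14.5,0,0,0,0.5]
  ]
}}

```text
t: 17.18
ee_pos: [0.5167, 0.219, 0.14]
tool_rot: [-0.001, 0.706, 0.709, 0.001]
contact_force: [-1.1, -0.0, -1.7]
opening: 0.0558
gripper_force: 44.0
```

```bash
python3 -c "
from h import *
held(0)
to(.5163,.2168,.1048)"
```

```text
p [0.5158 0.2173 0.1398] rim tool z [-0.0673 -0.0664 -0.0662 -0.0656] world top [0.2071 0.2062 0.206  0.2054] x range [-0.0259  0.0317] mid 0.0028336869711317342
t 17.23 p [0.5158 0.2173 0.1398] cm [-0.05  0.05  3.5 ] turn [-0.01 -0.    0.03] op 0.056 F [-0.5 -0.9 -1.1] q [-0.02  0.46 -0.65  1.76  0.32  1.02 -0.79]
```

{"name": "step_arm", "arguments": {
  "rows": [
    [-0.15,0.05,1,0,0,0,0.5],
    [-0.15,0.05,2,0,0,0,0.5],
    [-0.15,0.05,2.6,0,0,0,0.5],
    [-0.15,0.05,3.1,0,0,0,0.5],
    [-0.15,0.05,3.45,0,0,0,0.5],
    [-0.15,0.05,3.6,0,0,0,0.5],
    [-0.15,0.05,3.6,0,0,0,0.5]
  ]
}}

```text
t: 18.1
ee_pos: [0.5172, 0.2154, 0.1051]
tool_rot: [0.001, 0.706, 0.708, 0.001]
contact_force: [-2.2, -1.5, 8.3]
opening: 0.0561
gripper_force: 44.9
```

```bash
python3 -c "
from h import *
held(0)
to(.5163,.2168,.1048)"
```

```text
p [0.5171 0.2154 0.1051] rim tool z [-0.0671 -0.0661 -0.0659 -0.0653] world top [0.1723 0.1713 0.171  0.1705] x range [-0.0275  0.0302] mid 0.0012013853848547064
t 18.15 p [0.5171 0.2154 0.1051] cm [ 0.14 -0.08  0.03] turn [ 0.02 -0.    0.02] op 0.0558 F [-3.1 -2.   8.5] q [-0.04  0.5  -0.63  1.8   0.36  0.95 -0.82]
```

Seated at 0.171. Release, rise, and look.

{"name": "step_arm", "arguments": {
  "rows": [
    [0,0,-0.05,0,0,0,0.75],
    [0,0,-0.1,0,0,0,1],
    [0,0,-0.1,0,0,0,1],
    [0,0,-2,0,0,0,1],
    [0,0,-6,0,0,0,1],
    [0,0,-8,0,0,0,1],
    [0,0,-8,0,0,0,1]
  ]
}}

```text
t: 19.02
ee_pos: [0.5174, 0.2156, 0.1854]
tool_rot: [0.001, 0.706, 0.708, 0.001]
contact_force: [0.5, -1.0, -0.2]
opening: 0.0857
gripper_force: 0.0
```

```bash
python3 -c "
from h import *
look('w11.png',dict(coarse=(.5155,.2175,.171)))
to(.385,.21,.09)"
```

```text
coarse 1554 circ [0.5165 0.2164] 0.0297 z [0.1703 0.1712]
t 19.07 p [0.5168 0.2151 0.1841] cm [ -0.48 -13.19   9.4 ] turn [ 0.01 -0.    0.02] op 0.0852 F [-0.   0.1 -1. ] q [-0.    0.42 -0.67  1.71  0.29  1.11 -0.76]
```

{"name": "step_arm", "arguments": {
  "rows": [
    [-0.1,-4.4,0,0,0,0,1],
    [-0.3,-8.8,0,0,0,0,1],
    [-0.5,-13.1,0,0,0,0,1],
    [-0.5,-13.1,4,0,0,0,0.8],
    [-0.5,-13.1,8,0,0,0,0.6],
    [-0.5,-13.1,8,0,0,0,0.6],
    [-0.5,-13.1,8,0,0,0,0.6]
  ]
}}

```text
t: 19.95
ee_pos: [0.3857, 0.2101, 0.1046]
tool_rot: [-0.0, 0.706, 0.708, -0.0]
contact_force: [-0.6, -0.4, 0.1]
opening: 0.0509
gripper_force: 0.0
```

```bash
python3 -c "
from h import *
look('w12.png',dict(disc=(.385,.21,.013)))
im,d,K,C=grab('wrist'); W=cloud(d,K,C).reshape(-1,3)
q=W[(np.hypot(W[:,0]-.385,W[:,1]-.21)<.02)&(abs(W[:,2]-.043)<.004)]
cc,rad=cv2.minEnclosingCircle(q[:,:2].astype(np.float32)); print('knob',np.round(cc,4),rad,np.percentile(q[:,2],[50,95]))
to(.385,.21,-.02); tips()"
```

```text
disc 2583 circ [0.3855 0.2104] 0.029 z [0.0124 0.0132]
knob [0.3853 0.2105] 0.009015875868499279 [0.04221088 0.04339498]
t 20.05 p [0.3863 0.2104 0.1052] cm [-0.05 -0.15 12.52] turn [ 0.02 -0.01  0.02] op 0.0512 F [-0.4  0.7  0.5] q [-0.04  0.33 -0.71  2.07  0.29  0.83 -0.92]
op 0.05118756757337672 p [0.3864 0.2103 0.1052]
-1 3197 tool z hist [332 375 345 185 445 281 293 249 231 208 177  76   0   0   0   0   0   0
   0   0] z98 -0.0431 xrange [-0.0093  0.0131]
1 3268 tool z hist [325 403 360 200 442 300 282 251 233 215 183  74   0   0   0   0   0   0
   0   0] z98 -0.0432 xrange [-0.0093  0.0131]
```

View pics/w12.png

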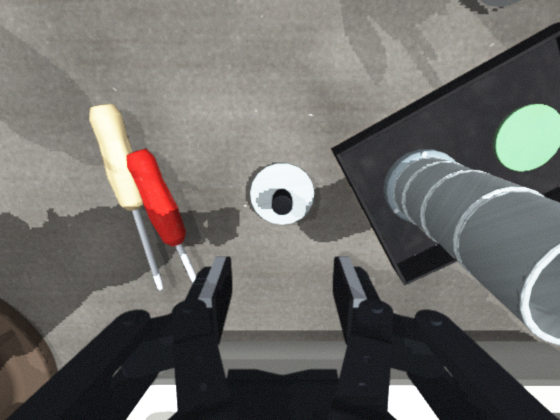

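Lid is at (282,195), centred at (0.3855,0.2104); the column at right stands straight. Going down for the knob.

{"name": "step_arm", "arguments": {
  "rows": [
    [-0.15,-0.1,4,0,0,0,0.6],
    [-0.15,-0.1,8,0,0,0,0.6],
    [-0.15,-0.1,11,0,0,0,0.6],
    [-0.15,-0.1,12.4,0,0,0,0.6],
    [-0.15,-0.1,12.4,0,0,0,0.6],
    [-0.15,-0.1,12.4,0,0,0,0.3],
    [-0.15,-0.1,12.4,0,0,0,0],
    [-0.15,-0.1,12.4,0,0,0,0]
  ]
}}

```text
t: 21.1
ee_pos: [0.3855, 0.2087, -0.0189]
tool_rot: [0.0, 0.706, 0.708, 0.001]
contact_force: [-1.7, -1.2, 8.3]
opening: 0.0168
gripper_force: 38.8
```

{"name": "step_arm", "arguments": {
  "rows": [
    [0,0,0,0,0,0,0],
    [0,0,0,0,0,0,0]
  ]
}}

```text
t: 21.35
ee_pos: [0.3854, 0.2087, -0.0189]
tool_rot: [0.0, 0.706, 0.708, 0.001]
contact_force: [-1.2, -0.3, 7.8]
opening: 0.0169
gripper_force: 38.8
```

{"name": "step_arm", "arguments": {
  "rows": [
    [0,0,-3,0,0,0,0],
    [0,0,-8,0,0,0,0],
    [0,0,-13.5,0,0,0,0],
    [0,0,-18,0,0,0,0],
    [0,1,-19.5,0,0,0,0],
    [0.2,5,-19.5,0,0,0,0],
    [0.4,9.5,-19.5,0,0,0,0],
    [0.6,13.1,-19.5,0,0,0,0]
  ]
}}

```text
t: 22.35
ee_pos: [0.5172, 0.2141, 0.1756]
tool_rot: [0.0, 0.707, 0.708, 0.0]
contact_force: [-0.4, -0.8, -0.9]
opening: 0.0163
gripper_force: 39.5
```

{"name": "step_arm", "arguments": {
  "rows": [
    [0,0,0,0,0,0,0],
    [0,0,0,0,0,0,0]
  ]
}}

```text
t: 22.6
ee_pos: [0.5146, 0.2146, 0.1751]
tool_rot: [-0.0, 0.706, 0.708, -0.0]
contact_force: [0.0, -0.1, -0.7]
opening: 0.0167
gripper_force: 39.6
```

```bash
python3 -c "
from h import *
to(.5165,.2147,.1441)
zd=pose()[0][2]+.0189+.013
look('w13.png',dict(disc=(.5165,.2164,zd),coarse=(.5165,.2164,.171)))"
```

```text
t 22.6 p [0.5146 0.2146 0.1751] cm [0.01 0.19 3.1 ] turn [-0.01  0.    0.02] op 0.0167 F [ 0.  -0.1 -0.7] q [ 0.01  0.43 -0.69  1.72  0.31  1.1  -0.77]
disc 4583 circ [0.5144 0.2163] 0.0291 z [0.2062 0.207 ]
coarse 738 circ [0.5169 0.2205] 0.029 z [0.1704 0.1713]
```

View pics/w13.png

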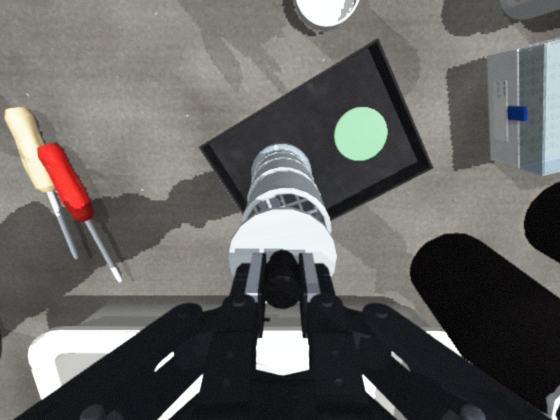

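The lid is held level at (283,245), 2 mm short in x of the coarse rim behind it at (287,205). Correct that and lower.

{"name": "step_arm", "arguments": {
  "rows": [
    [0,0.2,1,0,0,0,0],
    [0,0.2,1.8,0,0,0,0],
    [0,0.2,2.4,0,0,0,0],
    [0,0.2,2.8,0,0,0,0],
    [0,0.2,3.1,0,0,0,0],
    [0,0.2,3.2,0,0,0,0],
    [0,0.2,3.2,0,0,0,0]
  ]
}}

```text
t: 23.52
ee_pos: [0.5182, 0.2152, 0.1444]
tool_rot: [0.0, 0.706, 0.708, 0.001]
contact_force: [-1.7, -1.5, 10.4]
opening: 0.0164
gripper_force: 40.7
```

```bash
python3 -c "
from h import *
to(.5165,.2147,.1441)
look('w14.png',dict(disc=(.5165,.2164,.176)))"
```

```text
t 23.52 p [0.5182 0.2152 0.1444] cm [-0.05 -0.17  0.03] turn [ 0.02 -0.01  0.02] op 0.0164 F [-1.7 -1.5 10.4] q [-0.    0.47 -0.68  1.75  0.34  1.04 -0.8 ]
disc 4770 circ [0.5175 0.2173] 0.0295 z [0.1755 0.1763]
```

Disc top is at 0.176, which is fully seated. Release and withdraw straight up, then back away.

{"name": "step_arm", "arguments": {
  "rows": [
    [0,0,-0.05,0,0,0,0.3],
    [0,0,-0.05,0,0,0,0.6],
    [0,0,-0.05,0,0,0,0.6],
    [0,0,-2,0,0,0,0.6],
    [0,0,-5,0,0,0,0.6],
    [0,0,-8,0,0,0,0.6],
    [-3,-3,-10,0,0,0,0.6],
    [-6,-6,-10,0,0,0,0.6]
  ]
}}

```text
t: 24.58
ee_pos: [0.4577, 0.1547, 0.2442]
tool_rot: [0.0, 0.706, 0.708, 0.001]
contact_force: [1.0, 0.2, -0.3]
opening: 0.0513
gripper_force: 0.0
```

{"name": "step_arm", "arguments": {
  "rows": [
    [-5,-5,0,0,0,0,0.6],
    [-9,-8,0,0,0,0,0.6],
    [-9,-8,0,0,0,0,0.6],
    [-9,-8,0,0,0,0,0.6]
  ]
}}

```text
t: 25.08
ee_pos: [0.3784, 0.0644, 0.2434]
tool_rot: [0.0, 0.707, 0.708, 0.0]
contact_force: [0.3, 0.3, -0.3]
opening: 0.051
gripper_force: 0.0
```

```bash
python3 -c "
from h import *
to(.5,.2,.3)
im,d,K,C=grab('wrist'); W=cloud(d,K,C).reshape(-1,3)
q=W[(np.hypot(W[:,0]-.517,W[:,1]-.217)<.04)&(abs(W[:,2]-.176)<.006)]
if len(q)>20:
    A=np.c_[q[:,:2],np.ones(len(q))]; print('tilt',np.linalg.lstsq(A,q[:,2],rcond=None)[0].round(3)); print(cv2.minEnclosingCircle(q[:,:2].astype(np.float32)))
for n in ('scene','top'):
    im,d,K,C=grab(n); W=cloud(d,K,C).reshape(-1,3)
    for k,(x,y,zz) in dict(lid=(.517,.217,.176),cup=(.5545,.393,.021),dish=(.594,.2555,.0118)).items():
        q=W[(np.hypot(W[:,0]-x,W[:,1]-y)<.04)&(abs(W[:,2]-zz)<.006)]
        print(n,k,len(q),q[:,:].mean(0).round(4) if len(q) else '')
    if n=='scene': save(cv2.resize(im[120:260,220:380],None,fx=4,fy=4,interpolation=cv2.INTER_CUBIC),'s2.png')"
```

```text
t 25.07 p [0.3784 0.0644 0.2434] cm [13.54 12.19 -5.64] turn [0.01 0.   0.01] op 0.051 F [ 0.3  0.3 -0.3] q [ 0.41  0.04 -0.72  1.98  0.03  1.13 -0.32]
tilt [0.028 0.017 0.157]
((0.5165292024612427, 0.2093122899532318), 0.02933652512729168)
scene lid 263 [0.5231 0.2137 0.1774]
scene cup 110 [0.5565 0.3938 0.0206]
scene dish 290 [0.5982 0.2623 0.0105]
top lid 373 [0.5159 0.2188 0.1751]
top cup 48 [0.5523 0.3944 0.0198]
top dish 271 [0.5977 0.2625 0.0086]
```

View pics/s2.png

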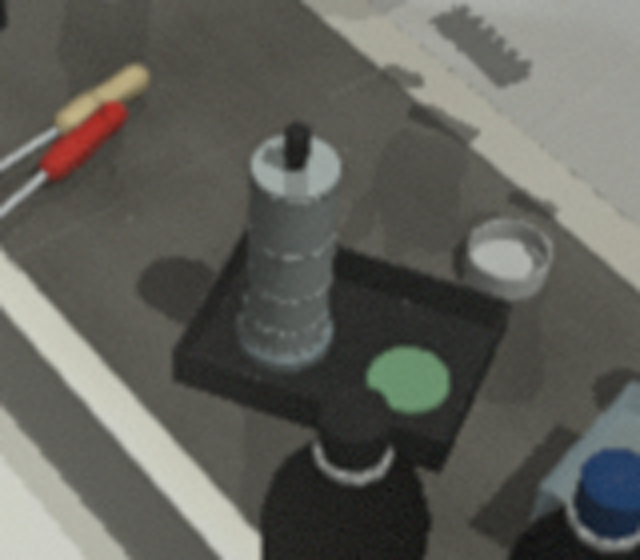

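The column stands straight from (285,340) to the lid at (296,165), evenly jointed. The cup (508,258) and dish (408,378) are where they were, and the gripper is clear. Handing in.

```bash
python3 -c "
from plant import r
print(r.hand_in())"
```

```text
the job is handed in; nothing more can be done
None
```

The sieve column is built on the receiver in the order asked (fine, medium, coarse, knobbed lid), each seated at its expected height, handed in at about 25 s with the cup and dish not touched; the real fingertips sit about 40 mm behind the reported TCP, contrary to the interface text, so I set the grasp heights from camera depth after one harmless empty close.

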